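# Fit a humidity cassette in the latched humidor

### The job

Open the wooden humidor: lift its red paddle handle to draw back the hidden latch, and swing the lid right up to its stop, where it stays. Then take the green humidity cassette out of its steel cradle and lower it gently, always upright, squarely between the two white rails inside the humidor until it stands on the yellow pad, its ends level with the rails' ends. Leave the lid open and do not disturb the glue jar, the white dish or the cigar mould.

Things in the scene. Friction and masses are not known exactly. Their poses are not given: they have to be found in the camera images.
- humidor: fixed dark wooden chest, 200 (x) by 260 (y) by 90 mm high without its lid; walls and floor 8 mm. Origin: centre of its underside. Its -x side, with a round dial, is the front. It stands at a different place and yaw every time
- lid_hinge (a point): middle of the lid's hinge axis, fixed on the chest's back (+x) rim, 100 mm behind the chest's centre and 90 mm up; the axis runs along its y. The lid, 200 by 260 by 12 mm, 0.25 kg, lies forward (-x) of it with its underside at hinge height, so its top is 12 mm above it. The pawl hangs 25 mm below its underside near the front, within 12 mm of the middle line
- lid (a joint): lid angle, rad: 0 shut, 1.35 at its stop (about 77 degrees, front edge up and back). A stiff hinge (0.5 N m friction): it stays wherever it is left. Latched by a hidden pawl, that holds it shut until the paddle is lifted beyond about 0.6 rad; once the lid is up a few degrees the pawl is clear of its keeper
- paddle (a joint): paddle angle relative to the lid, rad: 0 parallel to the lid, 0.9 fully lifted (front end up). A light spring (0.05 to 0.16 N m) returns it; pulled past its stop it carries the lid up. Its pin runs along y across the lid's middle line, 115 mm in front of the lid hinge, 30 mm above hinge height when shut; ears 20 to 26 mm either side of the middle hold it, up to 37 mm above hinge height
- paddle_grip (a point): grip point of the red T-shaped paddle, mid-thickness, 36 mm in front of its pin; turns with the paddle. Neck 34 mm wide (y), 10 mm thick, running 53 mm from the pin to a cross bar 12 (x) by 54 (y) by 12 mm at the free front end, behind which fingers on the neck's sides can pull. At rest it points to the front, parallel to the lid, 13 mm of air under it
- bay (a point): where the cassette's centre must end: on the chest's middle line, 30 mm in front of its centre, 33 mm above the bench; axes those of the chest. On its -x and +x sides stand white rails, 60 mm long (y), 52 mm apart, with flared tips up to 59 mm above the bench; both y ends are open, some 90 mm to the chest walls. A yellow pad marks the floor, 8 mm above the bench
- cradle: fixed steel cradle: base 60 (x) by 84 (y) by 8 mm, origin at the centre of its underside; two end walls, 68 mm apart, at its +y and -y ends up to 59 mm above the bench; open on its +x and -x sides
- cassette_mid (a point): centre, half-way up, of the loose green cassette: a block 46 (x) by 62 (y) by 50 mm high, 0.15 kg, white grille on top. It starts upright in the cradle (centre 33 mm above the bench), its 62 mm length between the end walls, so there it is gripped across its 46 mm; between the rails only across its 62 mm: it must be set down and taken the other way in between
- glue_jar: bystander: amber jar, 52 mm across, 70 mm high, origin under its centre
- dish: bystander: white dish, 84 mm across, 35 mm high, origin under its centre
- mould: bystander: pale wooden cigar mould, 55 (x) by 140 (y) by 28 mm high, origin under its centre

How it is judged:
On the way, in this order (a step that is already met when the one before it is completed fails the run):
1. the paddle is lifted far enough to draw the pawl back, the lid still almost shut (value of joint paddle above 0.5 rad and value of joint lid below 0.15 rad).
2. the lid is swung open (value of joint lid above 1.15 rad), for 0.2 s.
At the end, for the whole second after the job is handed in: The lid stands open (beyond 1.15 rad), the cassette rests between the rails on the chest floor, its centre within 12 mm of the bay's centre in plan and 4 mm in height, upright within 0.1 rad, square within 0.15 rad; jar, dish and mould are within 30 mm of where they were (value of joint lid above 1.15 rad and horizontal distance between cassette_mid and bay below 0.012 m and z of cassette_mid in the frame of bay between -0.004 and 0.004 m and angle between cassette_mid's own z axis and vertical below 0.1 rad and angle between the x axis of cassette_mid and the x axis of bay, either way round below 0.15 rad and distance of each of glue_jar, dish, mould from where it was at the start of the episode below 0.03 m); the robot touches nothing.
It fails at once if the glue jar, dish or mould is pushed more than 30 mm (distance of any of glue_jar, dish, mould from where it was at the start of the episode above 0.03 m).
It fails at once if the cassette is tipped more than 0.6 rad (angle between cassette_mid's own z axis and vertical above 0.6 rad).
It fails at once if the cassette is dropped or rammed into the bay (faster than 0.45 m/s within its last 35 mm) (horizontal distance between cassette_mid and bay below 0.04 m and z of cassette_mid in the frame of bay below 0.035 m and value of joint lid above 0.5 rad and linear speed of cassette above 0.45 m/s).
It also fails if it takes over 72 s, if anything falls off the work surface, if the arm or the gripper's body presses on something with over 40 N, if the wrist force passes 120 N, or if a joint passes its speed limit or range.

### The arm

A 6-joint arm with a two-finger parallel gripper is mounted at the origin on the work surface. World frame = base frame: x ahead of the robot, y to its left, z up, the work surface at z = 0. Lengths are in m, angles in rad, forces in N, time in s.
With the tool pointing down it reaches from about 0.3 to 0.85 m from the base axis. Payload 5.4 kg.
Tool frame: the origin (TCP) lies midway between the tips of the shut fingers; the grasp point (between the pads) lies 19 mm behind it; z points along the fingers, y is the line along which they close (so a half turn about z gives the same grasp; the last joint's range is limited). The gripper opens to 85 mm and grips with 20 to 120 N. Pads are 22 mm wide; open, the fingers measure 114 mm over their backs; the gripper's body (76 mm by 85 mm) begins 54 mm behind the grasp point. The pads swing forward as they close: fully open they stand 13 mm farther back than shut.
Start: joints at [1.132, 0.158, 1.597, -0, 1.386, -0.21], TCP at [0.13, 0.56, 0.231] pointing down, gripper open.
Joint ranges: [-2.91, 2.91], [-0.94, 2.29], [0.18, 2.7], [-1.29, 4.43], [0.17, 2.64], [-3, 3]. Speed limits (rad/s): [2.57, 2.57, 3.14, 3.14, 3.14, 3.14].

### API

Orientations are given as a 3x3 rotation matrix whose columns are the frame's x, y, z axes.
In Python, from plant import observe, capture, hand_in gives the robot as it stands.
- The arm moves only by the tool play_rows, never from a script. Its argument "plan" is a list of rows, each an object with "travel": the shift along the world's x, y, z in mm, a list of three; "rot": the turn, a rotation vector about the world's x, y, z in degrees, a list of three; "fingers": the opening, from -1 (shut) to 1 (fully open), so that 0 is half open. In form: [{"travel": [dx, dy, dz], "rot": [rx, ry, rz], "fingers": fingers}, ...]. A call has 1 to 8 rows; each row shifts and turns the commanded pose from where the row before left it; what a row does not reach is not made up. A row lasts 1/12 s, in which the tool goes at most 41.7 mm and 7.16 degrees, less where a joint would pass 70% of its speed; a pose out of reach is approached as far as the arm can. A call with a gripper value outside its range is refused whole. The fingers move at their own pace and stop on an object; "squeeze" is the grip in N (left out, the last holds). Time passes only in rows, so rows that do not move let the fingers close. It gives the time, the measured TCP pose, the force, the opening and the grip force at its end, in the units of the state.
- observe(): the state, without advancing time (a new reading comes with each control period).
- capture(name): name is "scene" or "top"; returns a dict with "color" (400x640x3 uint8, red, green, blue), "fx", "fy", "cx", "cy" (pixels), "world_from_camera" (4x4, takes a point from camera to world coordinates). Camera axes: x right, y up, looking along -z (the intrinsics and any distortion apply to the point x, -y, -z); pixel columns grow to the right and rows downward; lengths in m; the calibration is good to about 2 mm. A picture is of the moment at which its call begins. There is no depth.
- hand_in(): hands the job in; it is judged then, once.
The state is a dict: "clock": time; "qpos": joint angles; "qvel": joint speeds; "effort": joint torques, N m; "ee_pos": TCP position; "ee_rot": TCP orientation; "ft_force": force on the tool from outside, world axes, zero at the start; "wrist_torque": the same for the moment, N m; "finger_gap": finger opening in m; "grip_force": force on a finger pad.
Only numpy, scipy, OpenCV 4.12 (cv2) and the standard library are available. Lean on these libraries where they do the work, as an engineer would, in place of code of your own. Each camera call takes 0.05 s, during which the arm holds its last target. There are 200 camera calls.

## Working session

There is one attempt and no reset: what is moved stays moved. The work goes in short steps, Python scripts to look and compute and a tool call to move; the robot and the scene stay as the last step left them, time stands still between calls to the robot, and variables do not carry over. Pictures are saved under pics/ and viewed, at most 10 in all, crops included, and the job is handed in when it is done.

Besides the shell and the picture viewer there is one more tool, called after "Emit:" as name([rows], argument=value, ...), one row to a line, values as JSON. play_rows: Moves the arm, as the interface text tells. Its arguments: {"type":"object","properties":{"plan":{"type":"array"},"squeeze":{"type":"number"}},"required":["plan"]}

```bash
mkdir -p pics; ls
python3 - <<'E'
from plant import observe,capture
import cv2,numpy as np
s=observe();print({k:np.round(v,3).tolist() for k,v in s.items()})
for n in("scene","top"):
    c=capture(n);cv2.imwrite(f"pics/{n}0.png",c["color"][:,:,::-1]);print(n,{k:(np.round(v,4).tolist()) for k,v in c.items() if k!="color"})
E
```

```text
pics
{'clock': 0.0, 'qpos': [1.132, 0.159, 1.598, 0.0, 1.386, -0.21], 'qvel': [0.001, -0.002, -0.001, 0.002, 0.002, 0.001], 'effort': [-0.001, -39.6, -33.143, -0.0, 0.008, 0.0], 'ee_pos': [0.13, 0.559, 0.23], 'ee_rot': [[-0.974, 0.227, -0.001], [0.227, 0.974, -0.002], [0.0, -0.002, -1.0]], 'ft_force': [-0.272, 0.259, -0.65], 'wrist_torque': [-0.029, 0.046, 0.025], 'grip_force': 0.0, 'finger_gap': 0.085}
scene {'fx': 370.4703, 'fy': 370.4703, 'cx': 317.4343, 'cy': 195.5384, 'world_from_camera': [[-0.3704, -0.803, 0.467, 0.8531], [0.9288, -0.3152, 0.1947, 0.1453], [-0.0091, 0.5059, 0.8626, 0.6912], [0.0, 0.0, 0.0, 1.0]]}
top {'fx': 423.764, 'fy': 423.764, 'cx': 312.4093, 'cy': 198.953, 'world_from_camera': [[0.0144, 0.9903, -0.1383, 0.3999], [-0.9998, 0.0127, -0.0131, 0.0008], [-0.0112, 0.1385, 0.9903, 1.0446], [0.0, 0.0, 0.0, 1.0]]}
```

View pics/top0.png

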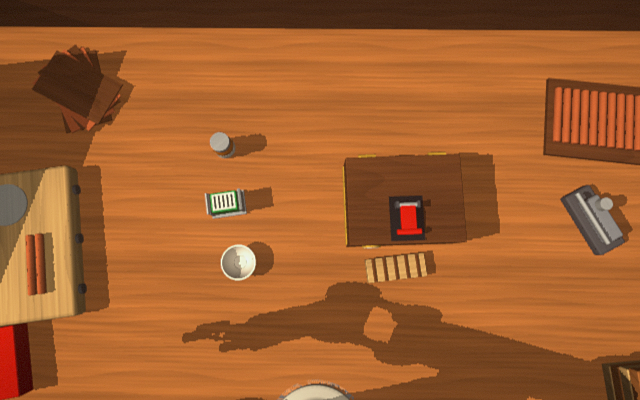

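View pics/scene0.png

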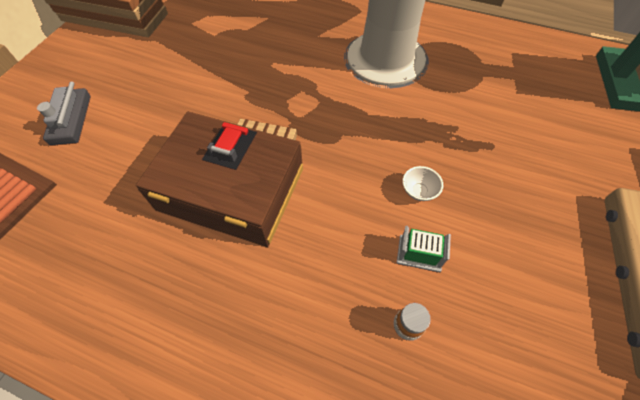

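The top view shows the humidor lid with corners near (345,157), (462,153), (467,242) and (347,246). The red paddle is at (408,218), with its bar at the bottom towards the robot. The cassette is at (225,203), with the jar at (221,144), the dish at (238,262) and the mould at (397,267). The scene view agrees: paddle (230,138), cassette (427,245).

```bash
cat > h.py <<'E'
import cv2,numpy as np
from plant import observe,capture
def ray(c,px,z):
    px=np.atleast_2d(np.asarray(px,float));T=c["world_from_camera"]
    d=np.stack([(px[:,0]-c["cx"])/c["fx"],-(px[:,1]-c["cy"])/c["fy"],-np.ones(len(px))],1)@T[:3,:3].T
    o=T[:3,3];return o+d*((z-o[2])/d[:,2])[:,None]
def proj(c,p):
    T=c["world_from_camera"];q=(np.atleast_2d(p)-T[:3,3])@T[:3,:3]
    return np.stack([c["cx"]+c["fx"]*q[:,0]/-q[:,2],c["cy"]+c["fy"]*q[:,1]/q[:,2]],1)
def hsv(c):return cv2.cvtColor(c["color"],cv2.COLOR_RGB2HSV)
def blob(m,box):
    x0,y0,x1,y1=box;k=np.zeros(m.shape,np.uint8);k[y0:y1,x0:x1]=m[y0:y1,x0:x1].astype(np.uint8)
    cs,_=cv2.findContours(k,cv2.RETR_EXTERNAL,cv2.CHAIN_APPROX_NONE);cs=[x for x in cs if len(x)>3]
    return max(cs,key=cv2.contourArea)[:,0,:]
def rect(c,px,z):
    p=ray(c,px,z)[:,:2];r=cv2.minAreaRect((p*1000).astype(np.float32));return np.round(r[0],1),np.round(r[1],1),round(r[2],1)
E
python3 - <<'E'
from h import *
for n,box,gb in(("top",(370,180,450,250),(190,180,260,225)),("scene",(190,110,260,175),(380,210,470,280))):
    c=capture(n);h=hsv(c);H,S,V=h[...,0],h[...,1],h[...,2]
    b=blob(((H<6)|(H>174))&(S>180)&(V>120),box);print(n,"paddle",rect(c,b,.125))
    g=blob((H>45)&(H<85)&(S>100),gb);print("cassette",rect(c,g,.058))
    if n=="top":
        print("paddle rows:")
        for r in range(b[:,1].min(),b[:,1].max()+1):
            q=b[b[:,1]==r];print(r,q[:,0].min(),q[:,0].max(),end="; ")
        # dark lid
        m=blob((V<95)&(S>60),(335,140,480,255));print("lid?",rect(c,m,.102))
        for nm,px in(("jar",(221,142,.07)),("dish",(238,262,.035)),("mould",(397,267,.028))):print(nm,ray(c,px[:2],px[2]).round(3))
    im=c["color"][:,:,::-1]
    a=im[135:295,335:505] if n=="top" else im[180:290,370:480]
    cv2.imwrite(f"pics/z_{n}.png",cv2.resize(a,None,fx=3.7 if n=="top" else 5,fy=3.7 if n=="top" else 5,interpolation=2))
E
```

```text
top paddle (array([ 485. , -196.6]), array([61. , 52.1]), 0.7)
cassette (array([527.8, 223.4]), array([45.8, 62.5]), 7.9)
paddle rows:
206 402 414; 207 400 415; 208 400 415; 209 400 415; 210 400 415; 211 400 415; 212 400 415; 213 400 415; 214 400 415; 215 400 415; 216 400 415; 217 400 415; 218 401 415; 219 401 416; 220 401 416; 221 401 416; 222 401 416; 223 401 416; 224 401 416; 225 401 416; 226 401 416; 227 401 416; 228 401 420; 229 397 421; 230 397 421; 231 397 421; 232 397 421; 233 397 421; 234 397 413; lid? (array([ 493. , -204.4]), array([100.6,  92.4]), 0.8)
jar [[0.67  0.233 0.07 ]]
dish [[0.388 0.188 0.035]]
mould [[ 0.382 -0.188  0.028]]
scene paddle (array([ 483.6, -193.5]), array([60. , 57.7]), 2.5)
cassette (array([539.4, 224.9]), array([61.4, 66. ]), 8.7)
```

View pics/z_top.png

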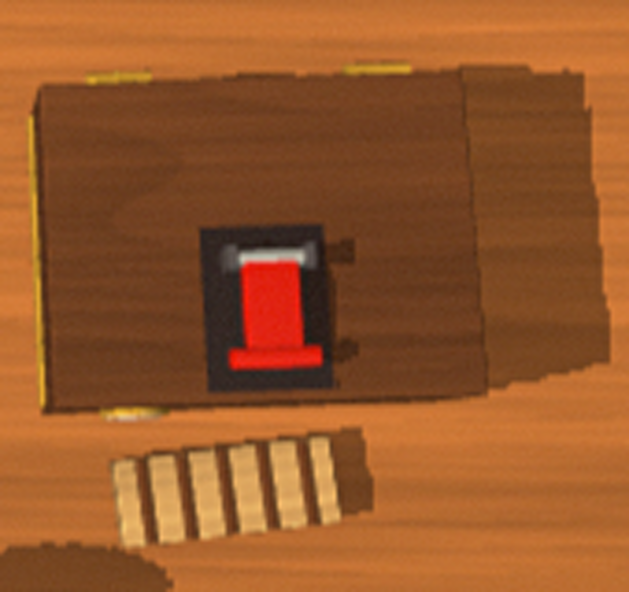

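View pics/z_scene.png

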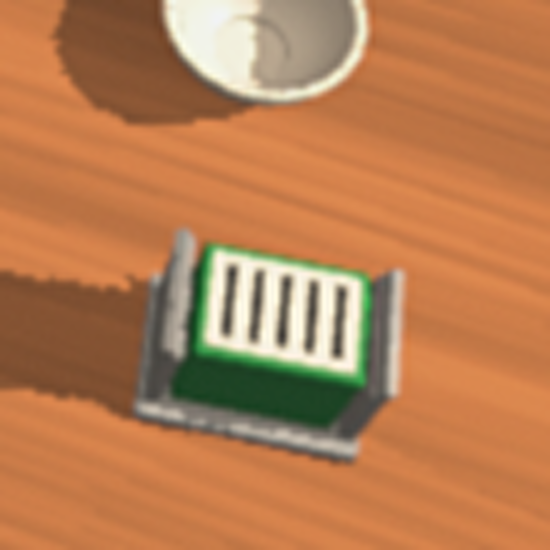

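The first crop shows the lid top with corners at crop (40,86), (462,68), (487,394) and (45,411), the paddle pointing down, and the mould below it at (225,490). The second crop shows the cassette between its end walls, grille centre at crop (285,315), and the dish rim nearby at (265,50).

Run:
```python
from h import *
c=capture("top");s=capture("scene")
P=np.array([(40,86),(462,68),(487,394),(45,405)])/3.7+[335,135]
w=ray(c,P,.102)[:,:2]*1000;print(w.round(1),np.linalg.norm(w-np.roll(w,-1,0),axis=1).round(1),w.mean(0))
for a,b in((0,1),(3,2),(1,2),(0,3)):
    d=w[b]-w[a];print(np.degrees(np.arctan2(d[1],d[0])).round(2))
# paddle bar centre line & neck line
g=np.array([(276,358),(274,263)])/3.7+[335,135]
b=ray(c,g,[.125][0])[:,:2]*1000;print("bar,neck",b.round(1))
# scene lid corners
S=np.array([(138,186),(185,113),(302,145),(267,241)],float)
print("scene lid",(ray(s,S,.102)[:,:2]*1000).round(1))
# grille whites
for cc,box in((c,(200,185,250,220)),(s,(395,225,460,260))):
    h=hsv(cc);m=(h[...,1]<60)&(h[...,2]>170)
    print("grille",rect(cc,blob(cv2.morphologyEx(m.astype(np.uint8),cv2.MORPH_CLOSE,np.ones((5,5))),box),.058))
h=hsv(c);m=(h[...,1]<75)&(h[...,2]>90)
x0,y0,x1,y1=198,182,256,224
print("cradle",rect(c,blob(cv2.morphologyEx(m.astype(np.uint8),cv2.MORPH_CLOSE,np.ones((9,9))),(x0,y0,x1,y1)),.058))
print("scene proj of top-cassette", proj(s,[.5278,.2234,.058]))
```

```text
[[ 626.   -61.3]
 [ 640.3 -320.1]
 [ 441.1 -328.3]
 [ 430.9  -65. ]] [259.2 199.3 263.5 195.1] [ 534.59243981 -193.69037152]
-86.83
-87.78
-177.66
-178.92
bar,neck [[ 459.4 -198.2]
 [ 515.3 -198. ]]
scene lid [[ 638.1 -309.7]
 [ 447.8 -325.8]
 [ 436.2  -60. ]
 [ 650.1  -34.9]]
grille (array([531.7, 218.9]), array([38.9, 64.2]), 11.2)
grille (array([529.8, 215.6]), array([47.1, 73.2]), 12.2)
cradle (array([525.3, 218.8]), array([61.3, 91.7]), 8.9)
scene proj of top-cassette [[425.25742964 240.97804692]]
```

Emit:
play_rows([
  {"travel": [17,-36,0],"rot": [0,0,2],"fingers": 0.22},
  {"travel": [17,-36,0],"rot": [0,0,2],"fingers": 0.22},
  {"travel": [17,-36,0],"rot": [0,0,2],"fingers": 0.22},
  {"travel": [17,-36,0],"rot": [0,0,2],"fingers": 0.22},
  {"travel": [17,-36,0],"rot": [0,0,2],"fingers": 0.22},
  {"travel": [17,-36,0],"rot": [0,0,2],"fingers": 0.22},
  {"travel": [17,-36,0],"rot": [0,0,2],"fingers": 0.22},
  {"travel": [17,-36,0],"rot": [0,0,1.4],"fingers": 0.22},
], squeeze=40)

```text
clock: 0.97
ee_pos: [0.2666, 0.2704, 0.2313]
ee_rot: [[-0.999, -0.042, 0.001], [-0.042, 0.999, 0.0], [-0.001, 0.0, -1.0]]
ft_force: [1.8, -0.5, 0.2]
finger_gap: 0.0525
grip_force: 0.0
```

Emit:
play_rows([
  {"travel": [17,-36,0],"rot": [0,0,0],"fingers": 0.22},
  {"travel": [17,-36,0],"rot": [0,0,0],"fingers": 0.22},
  {"travel": [17,-36,0],"rot": [0,0,0],"fingers": 0.22},
  {"travel": [17,-36,0],"rot": [0,0,0],"fingers": 0.22},
  {"travel": [17,-36,0],"rot": [0,0,0],"fingers": 0.22},
  {"travel": [17,-36,0],"rot": [0,0,0],"fingers": 0.22},
  {"travel": [17,-36,0],"rot": [0,0,0],"fingers": 0.22},
  {"travel": [17,-36,0],"rot": [0,0,0],"fingers": 0.22},
])

```text
clock: 1.63
ee_pos: [0.4029, -0.0182, 0.2315]
ee_rot: [[-0.999, -0.039, 0.001], [-0.039, 0.999, -0.0], [-0.001, -0.0, -1.0]]
ft_force: [0.5, 0.8, 0.8]
finger_gap: 0.0519
grip_force: 0.0
```

Emit:
play_rows([
  {"travel": [17,-36,0],"rot": [0,0,0],"fingers": 0.22},
  {"travel": [17,-36,0],"rot": [0,0,0],"fingers": 0.22},
  {"travel": [17,-36,0],"rot": [0,0,0],"fingers": 0.22},
  {"travel": [17,-36,0],"rot": [0,0,0],"fingers": 0.22},
  {"travel": [14,-35,0],"rot": [0,0,0],"fingers": 0.22},
  {"travel": [0,0,0],"rot": [0,0,0],"fingers": 0.22},
])

```text
clock: 2.13
ee_pos: [0.4856, -0.2007, 0.2307]
ee_rot: [[-0.999, -0.035, 0.0], [-0.035, 0.999, -0.002], [-0.0, -0.002, -1.0]]
ft_force: [0.1, 0.6, -0.1]
finger_gap: 0.0524
grip_force: 0.0
```

Emit:
play_rows([
  {"travel": [0,4,-25],"rot": [0,0,0],"fingers": 0.22},
  {"travel": [0,0,-25],"rot": [0,0,0],"fingers": 0.22},
  {"travel": [0,0,-25],"rot": [0,0,0],"fingers": 0.22},
  {"travel": [0,0,-20],"rot": [0,0,0],"fingers": 0.22},
  {"travel": [0,0,-15],"rot": [0,0,0],"fingers": 0.22},
  {"travel": [0,0,-10],"rot": [0,0,0],"fingers": 0.22},
  {"travel": [0,0,-5],"rot": [0,0,0],"fingers": 0.22},
  {"travel": [0,0,0],"rot": [0,0,0],"fingers": 0.22},
])

```text
clock: 2.8
ee_pos: [0.4839, -0.1905, 0.1055]
ee_rot: [[-0.999, -0.04, -0.001], [-0.04, 0.999, 0.001], [0.001, 0.001, -1.0]]
ft_force: [0.2, 0.6, 0.9]
finger_gap: 0.0524
grip_force: 0.0
```

Run:
```python
from h import *
s=observe();print(s["ee_pos"].round(4) if hasattr(s["ee_pos"],"round") else s["ee_pos"],s["ft_force"],s["qpos"])
a=capture("top")["color"][135:295,335:505,::-1];b=capture("scene")["color"][90:250,130:310,::-1]
cv2.imwrite("pics/g1.png",np.hstack([cv2.resize(x,(400,400),interpolation=2) for x in(a,b)]))
```

```text
[ 0.4839 -0.1905  0.1055] [0.24998809 0.62532672 0.8571115 ] [-6.07718658e-01  1.55227950e-01  1.86428383e+00  1.02960741e-05
  1.12377376e+00 -2.21864280e+00]
```

View pics/g1.png

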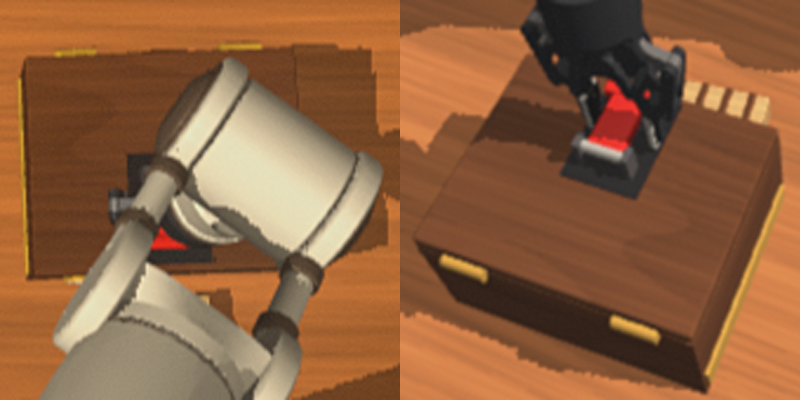

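The left half shows the arm hiding most of the lid. In the right half the fingers straddle the red neck, near (610,120), and the lid is shut. I'll shift y by 4 mm and close.

Emit:
play_rows([
  {"travel": [0,-4,0],"rot": [0,0,0],"fingers": 0.22},
  {"travel": [0,0,0],"rot": [0,0,0],"fingers": -0.6},
  {"travel": [0,0,0],"rot": [0,0,0],"fingers": -0.6},
  {"travel": [0,0,0],"rot": [0,0,0],"fingers": -0.6},
  {"travel": [0,0,0],"rot": [0,0,0],"fingers": -0.6},
  {"travel": [0,0,0],"rot": [0,0,0],"fingers": -0.6},
], squeeze=30)

```text
clock: 3.4
ee_pos: [0.4851, -0.1959, 0.1074]
ee_rot: [[-0.999, -0.04, 0.002], [-0.04, 0.999, -0.002], [-0.002, -0.002, -1.0]]
ft_force: [-1.8, -1.7, 5.6]
finger_gap: 0.0332
grip_force: 33.8
```

Run:
```python
from h import *
# 2D (chest x, z) TCP arc about pin, then about hinge
p=np.array([-51.,105.5]);pin=np.array([-15.,120.]);hin=np.array([100.,90.])
R=lambda a:(lambda c,s:np.array([[c,s],[-s,c]]))(np.cos(a),np.sin(a)) # +y rotation on (x,z)
q=p.copy()
for k in range(9):
    n=pin+R(np.radians(6*(k+1)))@(p-pin);print("P",6*(k+1),(n-q).round(1));q=n
pin0=q.copy();q0=q.copy()
# lid stage: contact point = pin + R(54+phi)*( -36,0); tool tilt 54 + phi/2
con0=pin+R(np.radians(54))@np.array([-36,0]);off=R(np.radians(54))@(p-(pin+[-36,0]))
for k in range(8):
    f=np.radians(3.5*(k+1));con=hin+R(f)@(con0-hin);n=con+R(f/2)@off
    print("L",3.5*(k+1),(n-q).round(1),n.round(1));q=n
```

```text
P 6 [-1.3  3.8]
P 12 [-0.9  4. ]
P 18 [-0.5  4. ]
P 24 [-0.1  4.1]
P 30 [0.4 4. ]
P 36 [0.8 4. ]
P 42 [1.2 3.9]
P 48 [1.6 3.7]
P 54 [2.  3.6]
L 3.5 [3.6 8.6] [-44.3 149.2]
L 7.0 [4.1 8.3] [-40.2 157.5]
L 10.5 [4.6 8. ] [-35.6 165.5]
L 14.0 [5.1 7.7] [-30.5 173.3]
L 17.5 [5.5 7.4] [-25.  180.7]
L 21.0 [6.  7.1] [-19.  187.8]
L 24.5 [6.4 6.7] [-12.7 194.4]
L 28.0 [6.7 6.3] [ -5.9 200.7]
```

Emit:
play_rows([
  {"travel": [-1.3,0,3.8],"rot": [-0.2,6,0],"fingers": -0.6},
  {"travel": [-0.9,0,4],"rot": [-0.2,6,0],"fingers": -0.6},
  {"travel": [-0.5,0,4],"rot": [-0.2,6,0],"fingers": -0.6},
  {"travel": [-0.1,0,4.1],"rot": [-0.2,6,0],"fingers": -0.6},
  {"travel": [0.4,0,4],"rot": [-0.2,6,0],"fingers": -0.6},
  {"travel": [0.8,0,4],"rot": [-0.2,6,0],"fingers": -0.6},
  {"travel": [1.2,0,3.9],"rot": [-0.2,6,0],"fingers": -0.6},
  {"travel": [1.6,0,3.7],"rot": [-0.2,6,0],"fingers": -0.6},
])

```text
clock: 4.07
ee_pos: [0.4863, -0.1956, 0.1366]
ee_rot: [[-0.666, -0.039, -0.745], [-0.029, 0.999, -0.027], [0.745, 0.003, -0.667]]
ft_force: [0.0, -5.7, -7.2]
finger_gap: 0.0333
grip_force: 32.8
```

Emit:
play_rows([
  {"travel": [2,0,3.6],"rot": [-0.2,5,0],"fingers": -0.6},
  {"travel": [3.6,0.1,8.6],"rot": [-0.1,1.8,0],"fingers": -0.6},
  {"travel": [4.1,0.2,8.3],"rot": [-0.1,1.8,0],"fingers": -0.6},
  {"travel": [4.6,0.2,8],"rot": [-0.1,1.8,0],"fingers": -0.6},
  {"travel": [5.1,0.2,7.7],"rot": [-0.1,1.8,0],"fingers": -0.6},
])

```text
clock: 4.48
ee_pos: [0.5034, -0.1948, 0.1731]
ee_rot: [[-0.489, -0.036, -0.872], [-0.02, 0.999, -0.03], [0.872, 0.003, -0.489]]
ft_force: [-11.6, -5.1, -0.3]
finger_gap: 0.0332
grip_force: 31.9
```

Emit:
play_rows([
  {"travel": [5.5,0.2,7.4],"rot": [-0.1,1.8,0],"fingers": -0.6},
  {"travel": [6,0.2,7.1],"rot": [-0.1,1.8,0],"fingers": -0.6},
  {"travel": [6.4,0.2,6.7],"rot": [-0.1,1.8,0],"fingers": -0.6},
  {"travel": [6.7,0.3,6.3],"rot": [-0.1,1.8,0],"fingers": -0.6},
  {"travel": [0,0,0],"rot": [0,0,0],"fingers": -0.6},
])

```text
clock: 4.9
ee_pos: [0.5285, -0.1936, 0.2033]
ee_rot: [[-0.374, -0.033, -0.927], [-0.01, 0.999, -0.031], [0.928, -0.002, -0.374]]
ft_force: [-13.6, -3.8, 11.7]
finger_gap: 0.0333
grip_force: 32.0
```

Run:
```python
from h import *
s=observe();print(s["ft_force"].round(1),s["qpos"].round(2))
a=capture("top")["color"][95:295,300:550,::-1];b=capture("scene")["color"][50:250,90:340,::-1]
cv2.imwrite("pics/g2.png",np.hstack([cv2.resize(x,(400,320),interpolation=2) for x in(a,b)]))
```

```text
[-13.6  -3.8  11.7] [-0.37  1.04  0.78 -0.56  2.39 -2.16]
```

View pics/g2.png

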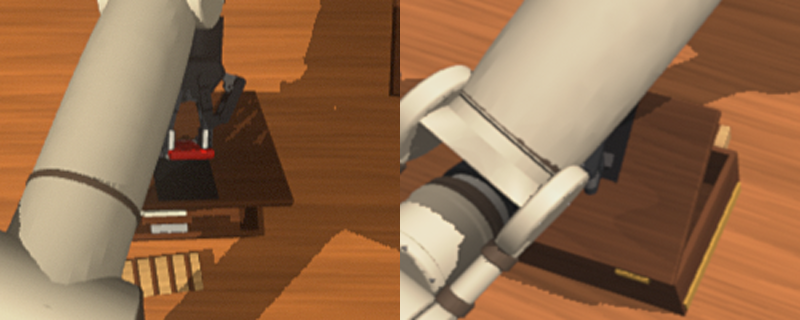

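The lid is up about 25°. In the left half its front edge is at rows 200-205, with the chest interior showing below. I'll release the paddle, back out along the tool axis, then turn the tool round.

Emit:
play_rows([
  {"travel": [0,0,0],"rot": [0,0,0],"fingers": 0.6},
  {"travel": [0,0,0],"rot": [0,0,0],"fingers": 0.6},
  {"travel": [0,0,0],"rot": [0,0,0],"fingers": 0.6},
  {"travel": [9,0,6],"rot": [0,0,0],"fingers": 0.6},
  {"travel": [12,0,10],"rot": [0,0,0],"fingers": 0.6},
  {"travel": [12,0,15],"rot": [0,0,0],"fingers": 0.6},
  {"travel": [8,0,25],"rot": [0,0,0],"fingers": 0.6},
  {"travel": [0,0,30],"rot": [0,-4,0],"fingers": 0.6},
])

```text
clock: 5.67
ee_pos: [0.5706, -0.1927, 0.279]
ee_rot: [[-0.435, -0.039, -0.9], [-0.021, 0.999, -0.033], [0.9, 0.004, -0.435]]
ft_force: [1.5, -0.0, -2.5]
finger_gap: 0.0684
grip_force: 0.0
```

Emit:
play_rows([
  {"travel": [-5,0,20],"rot": [0.2,-7,0],"fingers": 0},
  {"travel": [-10,0,10],"rot": [0.2,-7,0],"fingers": -0.5},
  {"travel": [-20,0,0],"rot": [0.2,-7,0],"fingers": -1},
  {"travel": [-20,5,0],"rot": [0.2,-7,0],"fingers": -1},
  {"travel": [-20,5,0],"rot": [0.2,-7,0],"fingers": -1},
  {"travel": [-20,10,0],"rot": [0.2,-7,0],"fingers": -1},
  {"travel": [-20,10,0],"rot": [0.2,-7,0],"fingers": -1},
  {"travel": [-20,10,0],"rot": [0.2,-7,0],"fingers": -1},
])

```text
clock: 6.33
ee_pos: [0.4362, -0.153, 0.3182]
ee_rot: [[-0.991, -0.032, -0.128], [-0.03, 0.999, -0.013], [0.128, -0.01, -0.992]]
ft_force: [-0.4, -0.1, 1.7]
finger_gap: -0.0001
grip_force: 0.0
```

Emit:
play_rows([
  {"travel": [-10,3,-10],"rot": [0.3,-7,0],"fingers": -1},
  {"travel": [-10,3,-20],"rot": [0.3,-7,0],"fingers": -1},
  {"travel": [-10,3,-25],"rot": [0.3,-7,0],"fingers": -1},
  {"travel": [-10,3,-30],"rot": [0.3,-7,0],"fingers": -1},
  {"travel": [-6,3,-30],"rot": [0.3,-7,0],"fingers": -1},
  {"travel": [0,3,-30],"rot": [0.3,-6,0],"fingers": -1},
  {"travel": [0,0,-30],"rot": [0.3,-6,0],"fingers": -1},
  {"travel": [0,0,0],"rot": [0,0,0],"fingers": -1},
])

```text
clock: 7.0
ee_pos: [0.3845, -0.1238, 0.1264]
ee_rot: [[-0.783, -0.015, 0.622], [0.011, 0.999, 0.038], [-0.622, 0.036, -0.782]]
ft_force: [-2.4, 2.8, -4.9]
finger_gap: 0.0003
grip_force: 0.0
```

Run:
```python
from h import *
s=observe();print(s["qpos"].round(2))
a=capture("top")["color"][95:295,300:550,::-1];b=capture("scene")["color"][50:250,90:340,::-1]
cv2.imwrite("pics/g3.png",np.hstack([cv2.resize(x,(400,320),interpolation=2) for x in(a,b)]))
```

```text
[-1.14 -0.8   2.67  0.71  1.1  -2.99]
```

View pics/g3.png

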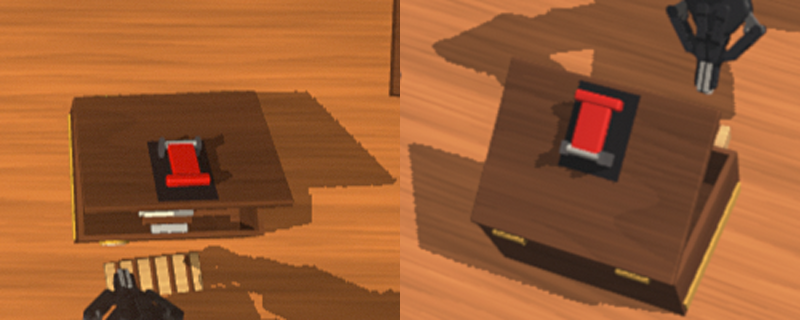

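The lid is at about 32°, with its front edge near full-image row 223 in the top view, and the closed fingers are in front of it at (125,290) in the left half. The paddle has sprung back. Joint 6 is near its limit, so I'll roll the tool about its own axis while sliding under the edge.

Emit:
play_rows([
  {"travel": [11,0,4],"rot": [3.7,0.2,-4.7],"fingers": -1},
  {"travel": [11,0,4],"rot": [3.7,0.2,-4.7],"fingers": -1},
  {"travel": [11,0,4],"rot": [3.7,0.2,-4.7],"fingers": -1},
  {"travel": [11,0,4],"rot": [3.7,0.2,-4.7],"fingers": -1},
  {"travel": [12,0,4],"rot": [3.7,0.2,-4.7],"fingers": -1},
  {"travel": [12,0,4],"rot": [3.7,0.2,-4.7],"fingers": -1},
  {"travel": [12,0,4],"rot": [3.7,0.2,-4.7],"fingers": -1},
  {"travel": [10,0,2],"rot": [3.7,0.2,-4.7],"fingers": -1},
])

```text
clock: 7.77
ee_pos: [0.4866, -0.1358, 0.1816]
ee_rot: [[-0.545, 0.561, 0.623], [0.722, 0.692, 0.01], [-0.425, 0.455, -0.782]]
ft_force: [-6.6, 1.0, 0.1]
finger_gap: 0.0002
grip_force: 2.6
```

Run:
```python
from h import *
s=observe();print(s["qpos"].round(2),s["ee_pos"].round(4),s["ee_rot"].round(2))
p=s["ee_pos"][[0,2]]*1000-[635,90];r=172;a0=np.degrees(np.arctan2(p[1],-p[0]));print(a0,np.hypot(*p))
r0=np.hypot(*p);q=p
for k in range(1,17):
    a=np.radians(a0+(74-a0)*k/16);rr=r0+(r-r0)*k/16;n=rr*np.array([-np.cos(a),np.sin(a)]);print(np.degrees(a).round(),(n-q).round(1),end=";");q=n
```

```text
[-0.81 -0.44  2.37  0.66  0.84 -1.94] [ 0.4866 -0.1358  0.1816] [[-0.55  0.56  0.62]
 [ 0.72  0.69  0.01]
 [-0.43  0.46 -0.78]]
31.669108400055155 174.4179003556378
34.0 [4.5 6.7];37.0 [4.8 6.4];40.0 [5.1 6.2];42.0 [5.4 6. ];45.0 [5.6 5.7];48.0 [5.9 5.4];50.0 [6.1 5.2];53.0 [6.4 4.9];55.0 [6.6 4.6];58.0 [6.8 4.2];61.0 [6.9 3.9];63.0 [7.1 3.6];66.0 [7.3 3.3];69.0 [7.4 2.9];71.0 [7.5 2.6];74.0 [7.6 2.2];
```

Emit:
play_rows([
  {"travel": [4.5,0,6.7],"rot": [0,0,0],"fingers": -1},
  {"travel": [4.8,0,6.4],"rot": [0,0,0],"fingers": -1},
  {"travel": [5.1,0,6.2],"rot": [0,0,0],"fingers": -1},
  {"travel": [5.4,0,6],"rot": [0,0,0],"fingers": -1},
  {"travel": [5.6,0,5.7],"rot": [0,0,0],"fingers": -1},
  {"travel": [5.9,0,5.4],"rot": [0,0,0],"fingers": -1},
  {"travel": [6.1,0,5.2],"rot": [0,0,0],"fingers": -1},
  {"travel": [6.4,0,4.9],"rot": [0,0,0],"fingers": -1},
])

```text
clock: 8.43
ee_pos: [0.5254, -0.1334, 0.2207]
ee_rot: [[-0.544, 0.567, 0.618], [0.729, 0.684, 0.014], [-0.415, 0.458, -0.786]]
ft_force: [-2.0, 2.0, -5.0]
finger_gap: -0.0001
grip_force: 2.0
```

Emit:
play_rows([
  {"travel": [6.6,0,4.6],"rot": [0,0,0],"fingers": -1},
  {"travel": [6.8,0,4.2],"rot": [0,0,0],"fingers": -1},
  {"travel": [6.9,0,3.9],"rot": [0,0,0],"fingers": -1},
  {"travel": [7.1,0,3.6],"rot": [0,0,0],"fingers": -1},
  {"travel": [7.3,0,3.3],"rot": [0,0,0],"fingers": -1},
  {"travel": [7.4,0,2.9],"rot": [0,0,0],"fingers": -1},
])

```text
clock: 8.93
ee_pos: [0.568, -0.1337, 0.2436]
ee_rot: [[-0.543, 0.567, 0.619], [0.729, 0.684, 0.013], [-0.416, 0.459, -0.785]]
ft_force: [-2.6, 1.8, -2.2]
finger_gap: -0.0001
grip_force: 1.8
```

Emit:
play_rows([
  {"travel": [7.5,0,2.6],"rot": [0,0,0],"fingers": -1},
  {"travel": [7.6,0,2.2],"rot": [0,0,0],"fingers": -1},
  {"travel": [4,0,1],"rot": [0,0,0],"fingers": -1},
  {"travel": [0,0,0],"rot": [0,0,0],"fingers": -1},
])

```text
clock: 9.27
ee_pos: [0.5863, -0.1338, 0.2489]
ee_rot: [[-0.545, 0.567, 0.617], [0.728, 0.686, 0.013], [-0.416, 0.457, -0.787]]
ft_force: [-14.9, 2.2, 2.0]
finger_gap: -0.0001
grip_force: 6.6
```

Emit:
play_rows([
  {"travel": [4,0,1],"rot": [0,0,0],"fingers": -1},
  {"travel": [0,0,0],"rot": [0,0,0],"fingers": -1},
])

```text
clock: 9.43
ee_pos: [0.5875, -0.1336, 0.2489]
ee_rot: [[-0.551, 0.568, 0.612], [0.726, 0.688, 0.015], [-0.412, 0.452, -0.791]]
ft_force: [-48.9, 2.6, 17.3]
finger_gap: -0.0
grip_force: 22.0
```

Force reached 49 N at the stop, so the lid is fully up. I'll back off and turn towards the cassette.

Emit:
play_rows([
  {"travel": [-30,0,0],"rot": [0,0,0],"fingers": -1},
  {"travel": [-35,10,0],"rot": [0,0,0],"fingers": -1},
  {"travel": [-35,20,0],"rot": [0,5,0],"fingers": 0},
  {"travel": [-25,30,0],"rot": [0,7,0],"fingers": 1},
  {"travel": [0,40,0],"rot": [0,7,0],"fingers": 1},
  {"travel": [0,40,0],"rot": [0,7,0],"fingers": 1},
  {"travel": [0,40,0],"rot": [0,7,0],"fingers": 1},
  {"travel": [0,30,0],"rot": [0,5,0],"fingers": 1},
])

```text
clock: 10.1
ee_pos: [0.4682, 0.0757, 0.2528]
ee_rot: [[-0.685, 0.728, 0.019], [0.728, 0.685, 0.013], [-0.003, 0.023, -1.0]]
ft_force: [0.9, -0.5, 0.3]
finger_gap: 0.0725
grip_force: 0.0
```

Run:
```python
from h import *
from scipy.spatial.transform import Rotation as Ro
s=observe();print(s["qpos"].round(2),s["ee_pos"].round(4))
psi=np.radians(98.5);x=np.array([np.cos(psi),np.sin(psi),0]);z=np.array([0,0,-1.]);T=np.stack([x,np.cross(z,x),z],1)
print("rotvec",np.degrees((Ro.from_matrix(T)*Ro.from_matrix(s["ee_rot"]).inv()).as_rotvec()).round(1))
c=capture("top");d=capture("scene")
a=c["color"][130:280,190:470,::-1];b=d["color"][50:290,110:470,::-1]
cv2.imwrite("pics/o1.png",np.vstack([cv2.resize(a,(560,300),interpolation=2),cv2.resize(b,(450,300),interpolation=2)[:, :].repeat(1,0) if 0 else cv2.copyMakeBorder(cv2.resize(b,(450,300),interpolation=2),0,0,0,110,0)]))
np.savez("o1",t=c["color"],s=d["color"])
# rails / pad
h=hsv(c);m=(h[...,0]>20)&(h[...,0]<35)&(h[...,1]>120)&(h[...,2]>80)
n,l,st,ce=cv2.connectedComponentsWithStats(m.astype(np.uint8));print("yellow",[(st[i].tolist(),ce[i].round(1)) for i in range(1,n) if st[i,4]>20 and 330<ce[i,0]<480])
m=(h[...,1]<50)&(h[...,2]>140)
n,l,st,ce=cv2.connectedComponentsWithStats(m.astype(np.uint8));print("white",[(st[i].tolist(),ce[i].round(1)) for i in range(1,n) if st[i,4]>15 and 330<ce[i,0]<480])
```

```text
[-0.11 -0.14  1.86  0.02  1.41 -0.86] [0.4682 0.0757 0.2528]
rotvec [ -0.4   1.3 -34.7]
yellow [([385, 205, 27, 22, 523], array([398. , 215.5]))]
white [([387, 226, 29, 3, 53], array([402.2, 227.5])), ([395, 235, 22, 6, 108], array([405.6, 237.2]))]
```

View pics/o1.png

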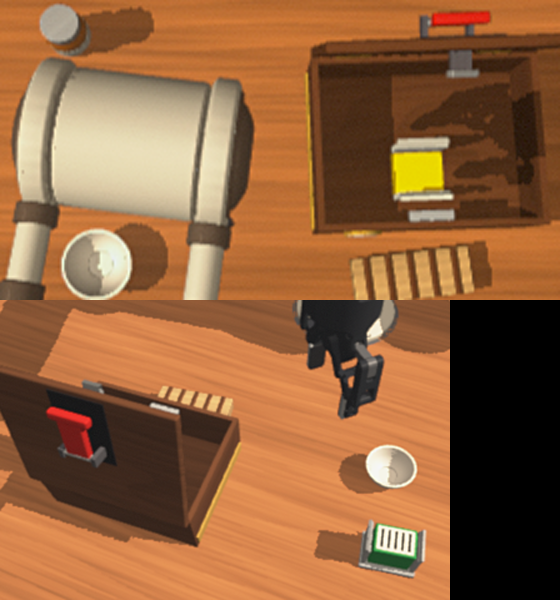

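The lid stands fully back and the yellow pad and white rails are visible: pad at full-image (398,215), front rail near (402,227). The cassette is unmoved in its cradle, and the jar, dish and mould are untouched.

Run:
```python
from h import *
c=capture("top");d=capture("scene");mm=lambda a:(a*1000).round(1)[:,:2].tolist()
print("cass scene top corners",mm(ray(d,np.array([(205,243),(370,270),(365,383),(195,357)])/5+[370,180],.058)))
h=hsv(d);g=blob((h[...,0]>45)&(h[...,0]<85)&(h[...,1]>100)&(h[...,2]>90),(380,210,470,280));print("bright green scene",rect(d,g,.058))
y=hsv(c);m=(y[...,0]>20)&(y[...,0]<35)&(y[...,1]>120)&(y[...,2]>80);b=blob(m,(370,195,430,235));print("pad",rect(c,b,.008),[mm(ray(c,[[b[:,0].min()-.5,216],[b[:,0].max()+.5,216]],.008))])
# rail ends from the crop (x2 zoom), z .059
r=np.array([(395,143),(448,143),(398,197),(452,197)])/2+[190,130]
print("rails",mm(ray(c,r,.059)))
bay=np.array([535-30,-193.5-1.2])
print("expected pad px",proj(c,[*bay/1000,.008]))
# inner rim corners z=.09 top rim: crop (313,55),(553,47)?,(320,228)
print("rim",mm(ray(c,np.array([(310,57),(318,230)])/2+[190,130],.09)))
```

```text
cass scene top corners [[512.9, 192.7], [501.2, 252.5], [546.0, 260.2], [558.7, 200.8]]
bright green scene (array([530.8, 225.5]), array([44.9, 62. ]), 9.2)
pad (array([ 506.4, -196.1]), array([49.7, 63.1]), 3.8) [[[504.7, -162.8], [505.6, -228.8]]]
rails [[533.8, -162.1], [534.6, -224.0], [470.6, -164.9], [471.4, -227.4]]
expected pad px [[397.53654361 216.05576431]]
rim [[628.2, -60.3], [430.2, -70.0]]
```

Run:
```python
from h import *
from scipy.optimize import least_squares
from scipy.spatial.transform import Rotation as Ro
s=observe()
S=[([1.132,.159,1.598,0,1.386,-.21],[.13,.559,.23]),([-.6077,.1552,1.8643,0,1.1238,-2.2186],[.4839,-.1905,.1055]),
([-.37,1.04,.78,-.56,2.39,-2.16],[.5285,-.1936,.2033]),([-1.14,-.8,2.67,.71,1.1,-2.99],[.3845,-.1238,.1264]),([-.81,-.44,2.37,.66,.84,-1.94],[.4866,-.1358,.1816]),(list(s["qpos"]),list(s["ee_pos"]))]
Z=lambda a:Ro.from_euler("z",a);Y=lambda a:Ro.from_euler("y",a)
def fk(q,p):
    h,a,L1,b,L2,D,e,f=p;R=Z(q[0]);P=np.array([0,0,h])+R.apply([a,e,0]);R=R*Y(q[1]);P=P+R.apply([b,0,L1]);R=R*Y(q[2]);P=P+R.apply([f,0,L2])
    W=P;R=R*Z(q[3])*Y(q[4]);return W,P+R.apply([0,0,D]),R
r=least_squares(lambda p:np.concatenate([fk(q,p)[1]-x for q,x in S]+[.02*(p-[.3,0,.4,0,.4,.25,.12,0])*.1]),[.3,0,.4,0,.4,.25,.12,0])
print(r.x.round(3),[(np.array(fk(q,r.x)[1]-x)*1000).round(1).tolist() for q,x in S])
for q,x in S:print(fk(q,r.x)[2].as_matrix()[:,2].round(2),fk(q,r.x)[0].round(3))
```

```text
[ 0.295  0.002  0.387 -0.001  0.516  0.307  0.12   0.046] [[-0.2, -0.0, 0.1], [-0.1, 0.1, 0.2], [0.5, -2.2, -0.2], [1.3, -1.9, 2.6], [-0.6, 2.3, -2.0], [-1.3, 0.2, -0.7]]
[-0. -0. -1.] [0.13  0.559 0.537]
[-0.  0. -1.] [ 0.484 -0.191  0.412]
[-0.92 -0.03 -0.38] [ 0.812 -0.186  0.32 ]
[ 0.63  0.03 -0.78] [ 0.194 -0.135  0.368]
[ 0.62  0.01 -0.79] [ 0.296 -0.137  0.42 ]
[ 0.02  0.01 -1.  ] [0.46  0.069 0.556]
```

Emit:
play_rows([
  {"travel": [10,25,-10],"rot": [-0.1,0.2,-5.6],"fingers": 0.9},
  {"travel": [10,25,-15],"rot": [-0.1,0.2,-5.6],"fingers": 0.9},
  {"travel": [10,25,-20],"rot": [-0.1,0.2,-5.6],"fingers": 0.9},
  {"travel": [10,25,-20],"rot": [-0.1,0.2,-5.6],"fingers": 0.9},
  {"travel": [10,25,-25],"rot": [0,0.2,-5.6],"fingers": 0.9},
  {"travel": [11,24,-20],"rot": [0,0.2,-5.7],"fingers": 0.9},
  {"travel": [0,0,-10],"rot": [0,0,0],"fingers": 0.9},
  {"travel": [0,0,0],"rot": [0,0,0],"fingers": 0.9},
])

```text
clock: 10.97
ee_pos: [0.5256, 0.2207, 0.1276]
ee_rot: [[-0.165, 0.986, -0.004], [0.986, 0.165, 0.003], [0.004, -0.004, -1.0]]
ft_force: [-1.0, -0.2, 0.1]
finger_gap: 0.0809
grip_force: 0.0
```

Run:
```python
from h import *
s=observe();print(s["ee_pos"].round(4),s["ee_rot"].round(3).tolist(),s["qpos"].round(2))
```

```text
[0.5256 0.2207 0.1276] [[-0.165, 0.986, -0.004], [0.986, 0.165, 0.003], [0.004, -0.004, -1.0]] [0.18 0.25 1.71 0.   1.19 0.02]
```

Emit:
play_rows([
  {"travel": [4,3,-20],"rot": [0,0,0],"fingers": 0.9},
  {"travel": [0,0,-25],"rot": [0,0,0],"fingers": 0.9},
  {"travel": [0,0,-25],"rot": [0,0,0],"fingers": 0.9},
  {"travel": [0,0,-20],"rot": [0,0,0],"fingers": 0.9},
  {"travel": [0,0,-12],"rot": [0,0,0],"fingers": 0.9},
  {"travel": [0,0,0],"rot": [0,0,0],"fingers": 0.5},
  {"travel": [0,0,0],"rot": [0,0,0],"fingers": 0},
  {"travel": [0,0,0],"rot": [0,0,0],"fingers": -0.3},
], squeeze=30)

```text
clock: 11.63
ee_pos: [0.5319, 0.2244, 0.03]
ee_rot: [[-0.164, 0.986, 0.001], [0.986, 0.164, 0.004], [0.004, 0.002, -1.0]]
ft_force: [-1.0, -0.9, 1.9]
finger_gap: 0.0466
grip_force: 1.2
```

Emit:
play_rows([
  {"travel": [0,0,0],"rot": [0,0,0],"fingers": -0.3},
  {"travel": [0,0,0],"rot": [0,0,0],"fingers": -0.3},
  {"travel": [0,0,0],"rot": [0,0,0],"fingers": -0.3},
])

```text
clock: 11.88
ee_pos: [0.5323, 0.2248, 0.0302]
ee_rot: [[-0.165, 0.986, 0.002], [0.986, 0.165, 0.004], [0.003, 0.003, -1.0]]
ft_force: [0.3, -2.1, 6.5]
finger_gap: 0.0454
grip_force: 33.8
```

Emit:
play_rows([
  {"travel": [0,0,6],"rot": [0,0,0],"fingers": -0.3},
  {"travel": [0,0,10],"rot": [0,0,0],"fingers": -0.3},
  {"travel": [0,0,14],"rot": [0,0,0],"fingers": -0.3},
  {"travel": [0,0,18],"rot": [0,0,0],"fingers": -0.3},
  {"travel": [0,0,18],"rot": [0,0,0],"fingers": -0.3},
  {"travel": [0,0,14],"rot": [0,0,0],"fingers": -0.3},
  {"travel": [0,-10,0],"rot": [0,0,-1],"fingers": -0.3},
  {"travel": [-1,-16,0],"rot": [0,0,-1],"fingers": -0.3},
])

```text
clock: 12.55
ee_pos: [0.5302, 0.1992, 0.1093]
ee_rot: [[-0.131, 0.991, 0.002], [0.991, 0.131, 0.004], [0.004, 0.002, -1.0]]
ft_force: [-0.4, -0.7, -2.5]
finger_gap: 0.0456
grip_force: 32.9
```

Emit:
play_rows([
  {"travel": [-1,-20,0],"rot": [0,0,-1],"fingers": -0.3},
  {"travel": [-2,-22,0],"rot": [0,0,-1],"fingers": -0.3},
  {"travel": [-2,-22,0],"rot": [0,0,-1],"fingers": -0.3},
  {"travel": [-2,-22,0],"rot": [0,0,-1],"fingers": -0.3},
  {"travel": [-2,-22,0],"rot": [0,0,-1],"fingers": -0.3},
  {"travel": [-2,-22,0],"rot": [0,0,0],"fingers": -0.3},
  {"travel": [0,-14,-10],"rot": [0,0,0],"fingers": -0.3},
  {"travel": [0,-5,-15],"rot": [0,0,0],"fingers": -0.3},
])

```text
clock: 13.22
ee_pos: [0.5193, 0.047, 0.0836]
ee_rot: [[-0.041, 0.999, 0.002], [0.999, 0.041, 0.002], [0.002, 0.002, -1.0]]
ft_force: [0.4, -0.6, -1.0]
finger_gap: 0.0457
grip_force: 32.9
```

Emit:
play_rows([
  {"travel": [0,0,-15],"rot": [0,0,0],"fingers": -0.3},
  {"travel": [0,0,-15],"rot": [0,0,0],"fingers": -0.3},
  {"travel": [0,0,-12],"rot": [0,0,0],"fingers": -0.3},
  {"travel": [0,0,-8],"rot": [0,0,0],"fingers": -0.3},
  {"travel": [0,0,0],"rot": [0,0,0],"fingers": -0.3},
  {"travel": [0,0,0],"rot": [0,0,0],"fingers": -0.3},
])

```text
clock: 13.72
ee_pos: [0.5181, 0.0498, 0.0326]
ee_rot: [[-0.043, 0.999, -0.002], [0.999, 0.043, 0.004], [0.004, -0.002, -1.0]]
ft_force: [0.5, -0.3, -1.1]
finger_gap: 0.0456
grip_force: 32.8
```

Emit:
play_rows([
  {"travel": [0,0,-5],"rot": [0,0,0],"fingers": -0.3},
  {"travel": [0,0,-4],"rot": [0,0,0],"fingers": -0.3},
  {"travel": [0,0,-1],"rot": [0,0,0],"fingers": -0.3},
  {"travel": [0,0,0],"rot": [0,0,0],"fingers": -0.3},
])

```text
clock: 14.05
ee_pos: [0.5182, 0.0499, 0.0226]
ee_rot: [[-0.044, 0.999, -0.002], [0.999, 0.044, 0.004], [0.004, -0.002, -1.0]]
ft_force: [0.0, 0.0, -1.5]
finger_gap: 0.0453
grip_force: 32.8
```

Emit:
play_rows([
  {"travel": [0,0,-1],"rot": [0,0,0],"fingers": -0.3},
  {"travel": [0,0,0],"rot": [0,0,0],"fingers": -0.3},
  {"travel": [0,0,-1],"rot": [0,0,0],"fingers": -0.3},
  {"travel": [0,0,0],"rot": [0,0,0],"fingers": -0.3},
])

```text
clock: 14.38
ee_pos: [0.5187, 0.0498, 0.0222]
ee_rot: [[-0.044, 0.999, -0.001], [0.999, 0.044, 0.004], [0.004, -0.001, -1.0]]
ft_force: [-5.4, 0.3, 10.7]
finger_gap: 0.0457
grip_force: 34.2
```

Emit:
play_rows([
  {"travel": [0,0,0],"rot": [0,0,0],"fingers": 0.4},
  {"travel": [0,0,0],"rot": [0,0,0],"fingers": 0.95},
  {"travel": [0,0,0],"rot": [0,0,0],"fingers": 0.95},
  {"travel": [0,0,15],"rot": [0,0,0],"fingers": 0.95},
  {"travel": [0,0,25],"rot": [0,0,0],"fingers": 0.95},
  {"travel": [0,0,30],"rot": [0,0,-6],"fingers": 0.95},
  {"travel": [0,0,20],"rot": [0,0,-7],"fingers": 0.95},
  {"travel": [0,0,10],"rot": [0,0,-7],"fingers": 0.95},
])

```text
clock: 15.05
ee_pos: [0.5203, 0.0495, 0.1241]
ee_rot: [[0.307, 0.952, 0.005], [0.952, -0.307, 0.003], [0.005, 0.004, -1.0]]
ft_force: [0.4, -0.4, 1.1]
finger_gap: 0.0832
grip_force: 0.0
```

Emit:
play_rows([
  {"travel": [0,0,0],"rot": [0,0,-7],"fingers": 0.95},
  {"travel": [0,0,0],"rot": [0,0,-7],"fingers": 0.95},
  {"travel": [0,0,0],"rot": [0,0,-7],"fingers": 0.95},
  {"travel": [0,0,0],"rot": [0,0,-7],"fingers": 0.95},
  {"travel": [0,0,0],"rot": [0,0,-7],"fingers": 0.95},
  {"travel": [0,0,0],"rot": [0,0,-7],"fingers": 0.95},
  {"travel": [0,0,0],"rot": [0,0,-7],"fingers": 0.95},
  {"travel": [0,0,0],"rot": [0,0,-7],"fingers": 0.95},
])

```text
clock: 15.72
ee_pos: [0.5183, 0.0498, 0.1206]
ee_rot: [[0.961, 0.278, 0.003], [0.278, -0.961, 0.002], [0.004, -0.001, -1.0]]
ft_force: [0.2, 0.2, -0.1]
finger_gap: 0.0831
grip_force: 0.0
```

Emit:
play_rows([
  {"travel": [0,0,0],"rot": [0,0,-7],"fingers": 0.95},
  {"travel": [0,0,0],"rot": [0,0,-7],"fingers": 0.95},
  {"travel": [0,0,0],"rot": [0,0,0],"fingers": 0.95},
])

```text
clock: 15.97
ee_pos: [0.5183, 0.0498, 0.1206]
ee_rot: [[0.999, 0.04, 0.004], [0.04, -0.999, 0.001], [0.004, -0.001, -1.0]]
ft_force: [0.8, -0.6, 0.1]
finger_gap: 0.0835
grip_force: 0.0
```

Run:
```python
from h import *
s=observe();print(s["ee_pos"].round(4))
d=capture("scene");h=hsv(d);m=(h[...,0]>45)&(h[...,0]<85)&(h[...,1]>100)
n,l,st,ce=cv2.connectedComponentsWithStats(m.astype(np.uint8));print([(st[i].tolist(),ce[i].round(1)) for i in range(1,n) if st[i,4]>40])
g=blob(m&(h[...,2]>90),(280,120,440,260));print(rect(d,g,.05),proj(d,[.518,.05,.05]),g.min(0),g.max(0))
```

```text
[0.5183 0.0498 0.1206]
[([322, 205, 35, 28, 364], array([337.5, 222.3]))]
(array([528.7,  53.1]), array([58.5, 62.9]), 2.6) [[338.49827266 208.40359556]] [322 205] [356 231]
```

Emit:
play_rows([
  {"travel": [0,0,-20],"rot": [0,0,0],"fingers": 0.95},
  {"travel": [0,0,-25],"rot": [0,0,0],"fingers": 0.95},
  {"travel": [0,0,-25],"rot": [0,0,0],"fingers": 0.95},
  {"travel": [0,0,-20],"rot": [0,0,0],"fingers": 0.95},
  {"travel": [0,0,-12],"rot": [0,0,0],"fingers": 0.95},
  {"travel": [0,0,-4],"rot": [0,0,0],"fingers": 0.95},
  {"travel": [0,0,0],"rot": [0,0,0],"fingers": 0.6},
  {"travel": [0,0,0],"rot": [0,0,0],"fingers": 0.3},
])

```text
clock: 16.68
ee_pos: [0.5193, 0.0498, 0.0158]
ee_rot: [[0.999, 0.044, 0.005], [0.044, -0.999, 0.001], [0.005, -0.001, -1.0]]
ft_force: [-2.2, 1.0, 23.1]
finger_gap: 0.062
grip_force: 21.4
```

Emit:
play_rows([
  {"travel": [0,0,0],"rot": [0,0,0],"fingers": 0},
  {"travel": [0,0,0],"rot": [0,0,0],"fingers": 0},
  {"travel": [0,0,0],"rot": [0,0,0],"fingers": 0},
  {"travel": [0,0,0],"rot": [0,0,0],"fingers": 0},
])

```text
clock: 17.02
ee_pos: [0.5193, 0.0497, 0.0159]
ee_rot: [[0.999, 0.044, 0.006], [0.044, -0.999, 0.001], [0.006, -0.001, -1.0]]
ft_force: [0.3, -1.0, 2.9]
finger_gap: 0.0614
grip_force: 35.3
```

Emit:
play_rows([
  {"travel": [0,0,8],"rot": [0,0,0],"fingers": 0},
  {"travel": [0,0,16],"rot": [0,0,0],"fingers": 0},
  {"travel": [0,0,24],"rot": [0,0,0],"fingers": 0},
  {"travel": [0,0,28],"rot": [0,0,0],"fingers": 0},
  {"travel": [0,0,28],"rot": [0,0,0],"fingers": 0},
  {"travel": [0,-5,20],"rot": [0,0,0],"fingers": 0},
  {"travel": [-1,-15,10],"rot": [0,0,0],"fingers": 0},
  {"travel": [-1,-22,0],"rot": [0,0,0],"fingers": 0},
])

```text
clock: 17.68
ee_pos: [0.5181, 0.0081, 0.1526]
ee_rot: [[0.999, 0.046, 0.01], [0.046, -0.999, 0.001], [0.01, -0.0, -1.0]]
ft_force: [0.4, -0.1, -1.9]
finger_gap: 0.0612
grip_force: 34.9
```

Emit:
play_rows([
  {"travel": [-2,-28,0],"rot": [0,0,0],"fingers": 0},
  {"travel": [-2,-30,0],"rot": [0,0,0],"fingers": 0},
  {"travel": [-2,-30,0],"rot": [0,0,0],"fingers": 0},
  {"travel": [-2,-30,0],"rot": [0,0,0],"fingers": 0},
  {"travel": [-2,-30,0],"rot": [0,0,0],"fingers": 0},
  {"travel": [-1,-28,0],"rot": [0,0,0],"fingers": 0},
  {"travel": [0,-18,0],"rot": [0,0,0],"fingers": 0},
  {"travel": [0,-9,0],"rot": [0,0,0],"fingers": 0},
])

```text
clock: 18.35
ee_pos: [0.505, -0.1975, 0.1492]
ee_rot: [[0.999, 0.041, 0.004], [0.041, -0.999, 0.001], [0.004, -0.0, -1.0]]
ft_force: [0.0, -1.3, -1.8]
finger_gap: 0.0615
grip_force: 34.7
```

Emit:
play_rows([
  {"travel": [0,0,0],"rot": [0,0,0],"fingers": 0},
  {"travel": [0,0,0],"rot": [0,0,0],"fingers": 0},
])

```text
clock: 18.52
ee_pos: [0.5052, -0.1946, 0.1487]
ee_rot: [[0.999, 0.043, 0.003], [0.043, -0.999, 0.002], [0.003, -0.002, -1.0]]
ft_force: [0.7, 0.4, -1.2]
finger_gap: 0.0618
grip_force: 34.7
```

Run:
```python
from h import *
s=observe();print(s["ee_pos"].round(4),s["ee_rot"].round(3).tolist(),s["qpos"].round(2))
a=capture("top")["color"][130:290,320:520,::-1];b=capture("scene")["color"][20:260,60:360,::-1]
cv2.imwrite("pics/p1.png",np.hstack([cv2.resize(x,(400,320),interpolation=2) for x in(a,b)]))
```

```text
[ 0.5052 -0.1946  0.1487] [[0.999, 0.043, 0.003], [0.043, -0.999, 0.002], [0.003, -0.002, -1.0]] [-0.59  0.15  1.78  0.    1.21  0.93]
```

View pics/p1.png

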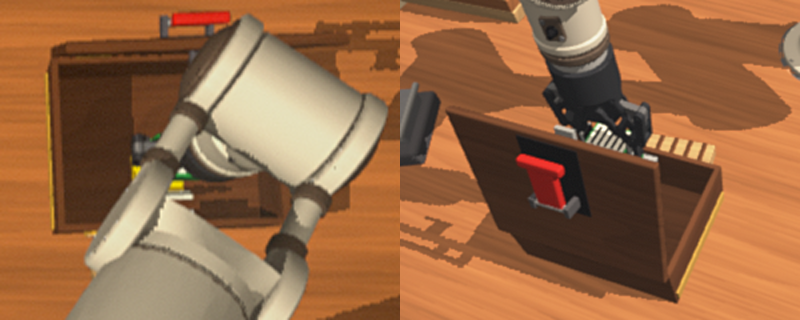

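The cassette hangs squarely above the bay behind the open lid, and the wrist clears the lid. I'll lower it in stages.

Emit:
play_rows([
  {"travel": [0,0,-10],"rot": [0,0,0],"fingers": 0},
  {"travel": [0,0,-14],"rot": [0,0,0],"fingers": 0},
  {"travel": [0,0,-14],"rot": [0,0,0],"fingers": 0},
  {"travel": [0,0,-12],"rot": [0,0,0],"fingers": 0},
  {"travel": [0,0,-10],"rot": [0,0,0],"fingers": 0},
  {"travel": [0,0,-6],"rot": [0,0,0],"fingers": 0},
  {"travel": [0,0,0],"rot": [0,0,0],"fingers": 0},
])

```text
clock: 19.2
ee_pos: [0.5044, -0.1943, 0.081]
ee_rot: [[0.999, 0.044, 0.001], [0.044, -0.999, 0.003], [0.001, -0.003, -1.0]]
ft_force: [-0.5, 1.0, -1.8]
finger_gap: 0.0615
grip_force: 34.7
```

Emit:
play_rows([
  {"travel": [0,0,-4],"rot": [0,0,0],"fingers": 0},
  {"travel": [0,0,-4],"rot": [0,0,0],"fingers": 0},
  {"travel": [0,0,-4],"rot": [0,0,0],"fingers": 0},
  {"travel": [0,0,-4],"rot": [0,0,0],"fingers": 0},
  {"travel": [0,0,-4],"rot": [0,0,0],"fingers": 0},
  {"travel": [0,0,0],"rot": [0,0,0],"fingers": 0},
])

```text
clock: 19.7
ee_pos: [0.5048, -0.1949, 0.0619]
ee_rot: [[0.999, 0.043, 0.002], [0.043, -0.999, 0.002], [0.002, -0.002, -1.0]]
ft_force: [-0.0, 0.2, -1.2]
finger_gap: 0.0614
grip_force: 34.7
```

Bottom at 46 mm, inside the flares with no contact. Continuing.

Emit:
play_rows([
  {"travel": [0,0,-5],"rot": [0,0,0],"fingers": 0},
  {"travel": [0,0,-5],"rot": [0,0,0],"fingers": 0},
  {"travel": [0,0,-5],"rot": [0,0,0],"fingers": 0},
  {"travel": [0,0,-5],"rot": [0,0,0],"fingers": 0},
  {"travel": [0,0,0],"rot": [0,0,0],"fingers": 0},
])

```text
clock: 20.12
ee_pos: [0.5045, -0.1947, 0.0413]
ee_rot: [[0.999, 0.043, 0.002], [0.043, -0.999, 0.003], [0.002, -0.003, -1.0]]
ft_force: [-0.7, 0.7, -1.5]
finger_gap: 0.0616
grip_force: 34.7
```

Emit:
play_rows([
  {"travel": [0,0,-5],"rot": [0,0,0],"fingers": 0},
  {"travel": [0,0,-4],"rot": [0,0,0],"fingers": 0},
  {"travel": [0,0,-4],"rot": [0,0,0],"fingers": 0},
  {"travel": [0,0,-2],"rot": [0,0,0],"fingers": 0},
  {"travel": [0,0,0],"rot": [0,0,0],"fingers": 0},
])

```text
clock: 20.53
ee_pos: [0.505, -0.195, 0.0271]
ee_rot: [[0.999, 0.043, 0.003], [0.043, -0.999, 0.002], [0.003, -0.002, -1.0]]
ft_force: [0.7, 1.2, -1.4]
finger_gap: 0.0616
grip_force: 34.7
```

Emit:
play_rows([
  {"travel": [0,0,-2],"rot": [0,0,0],"fingers": 0},
  {"travel": [0,0,-1],"rot": [0,0,0],"fingers": 0},
  {"travel": [0,0,-1],"rot": [0,0,0],"fingers": 0},
  {"travel": [0,0,0],"rot": [0,0,0],"fingers": 0},
])

```text
clock: 20.87
ee_pos: [0.5055, -0.1953, 0.024]
ee_rot: [[0.999, 0.043, 0.004], [0.043, -0.999, 0.001], [0.004, -0.001, -1.0]]
ft_force: [-0.9, -0.1, -1.9]
finger_gap: 0.0615
grip_force: 34.9
```

Emit:
play_rows([
  {"travel": [0,0,-1],"rot": [0,0,0],"fingers": 0},
  {"travel": [0,0,0],"rot": [0,0,0],"fingers": 0},
  {"travel": [0,0,-1],"rot": [0,0,0],"fingers": 0},
  {"travel": [0,0,0],"rot": [0,0,0],"fingers": 0},
])

```text
clock: 21.2
ee_pos: [0.5056, -0.1954, 0.0239]
ee_rot: [[0.999, 0.044, 0.003], [0.044, -0.999, 0.001], [0.003, -0.001, -1.0]]
ft_force: [-7.7, 4.1, 15.6]
finger_gap: 0.0615
grip_force: 36.8
```

Standing on the pad (+15 N at exactly the expected height). Release and withdraw.

Emit:
play_rows([
  {"travel": [0,0,0.5],"rot": [0,0,0],"fingers": 0.6},
  {"travel": [0,0,0],"rot": [0,0,0],"fingers": 0.85},
  {"travel": [0,0,0],"rot": [0,0,0],"fingers": 0.85},
  {"travel": [0,0,8],"rot": [0,0,0],"fingers": 0.85},
  {"travel": [0,0,20],"rot": [0,0,0],"fingers": 0.85},
  {"travel": [0,0,30],"rot": [0,0,0],"fingers": 0.85},
  {"travel": [0,0,35],"rot": [0,0,0],"fingers": 0.85},
  {"travel": [0,0,35],"rot": [0,0,0],"fingers": 0.85},
])

```text
clock: 21.87
ee_pos: [0.5048, -0.1949, 0.1516]
ee_rot: [[0.999, 0.043, 0.003], [0.043, -0.999, 0.002], [0.003, -0.002, -1.0]]
ft_force: [-0.0, -0.5, 0.4]
finger_gap: 0.0788
grip_force: 0.0
```

Emit:
play_rows([
  {"travel": [0,10,25],"rot": [0,0,0],"fingers": 0.85},
  {"travel": [0,30,10],"rot": [0,0,0],"fingers": 0.85},
  {"travel": [0,38,0],"rot": [0,0,0],"fingers": 0.85},
  {"travel": [0,38,0],"rot": [0,0,0],"fingers": 0.85},
  {"travel": [0,38,0],"rot": [0,0,0],"fingers": 0.85},
  {"travel": [0,38,0],"rot": [0,0,0],"fingers": 0.85},
  {"travel": [0,30,0],"rot": [0,0,0],"fingers": 0.85},
  {"travel": [0,0,0],"rot": [0,0,0],"fingers": 0.85},
])

```text
clock: 22.53
ee_pos: [0.5047, 0.0315, 0.1856]
ee_rot: [[0.999, 0.049, 0.004], [0.049, -0.999, 0.004], [0.004, -0.003, -1.0]]
ft_force: [0.4, 0.2, -0.1]
finger_gap: 0.0789
grip_force: 0.0
```

Run:
```python
from h import *
c=capture("top");h=hsv(c)
g=blob((h[...,0]>45)&(h[...,0]<85)&(h[...,1]>80),(370,190,440,240));print(rect(c,g,.058))
cv2.imwrite("pics/f.png",cv2.resize(c["color"][130:290,190:520,::-1],(792,384),interpolation=2))
```

```text
(array([ 506.1, -192.8]), array([46.7, 69.1]), 3.0)
```

View pics/f.png

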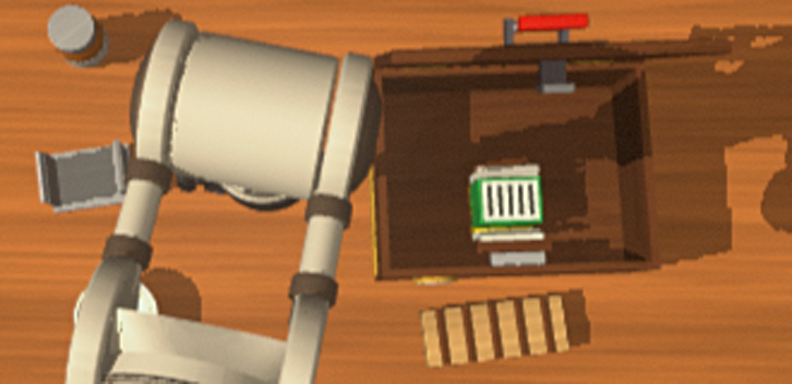

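The picture shows the cassette square between the rails at crop (507,200). The lid is open and the jar, dish and mould are in place. The cassette measures (506,-193), against the bay at (505,-195).

```bash
python3 -c "
from plant import hand_in
print(hand_in())"
```

```text
the job is handed in; nothing more can be done
None
```

I opened the lid to its stop and set the green cassette down on the pad, about 2 mm from the bay centre by camera; I handed in at about 22.6 s, with no verdict returned.

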